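# Park the tumbling drum with its filler neck up

### The job

The hand-turned tumbling drum on the bench must be parked so that it can be filled: turn it by gently pushing its spokes one after another with the fingertips, until the capped filler neck points straight up, and leave it standing like that. Do not grip anything and do not touch the neck itself; the stand must not be shoved or lifted, and the vials and other things round it stay where they are.

Things in the scene. Friction and masses are not known exactly. Their poses are not given: they have to be found in the camera images.
- stand: heavy loose stand (about 4 kg, rubber feet): base plate 120 (x) x 190 (y) x 18 mm high, one upright with a bearing behind the drum, to 182 mm high. Origin: centre of the underside, on the bench. Own x axis runs level along the drum's axle from the drum's front to the upright (roughly away from the robot), y to the left, z up. The drum turns in this frame's plane x = 0
- axle (a point): centre of the drum on its level axle, 155 mm straight above the stand's origin. The drum is a metal disc, 110 mm diameter, 40 mm thick. Opposite to the neck it has a short dark metal drain plug (to 64 mm from the axle), which is not the neck
- drum (a joint): angle of the drum in rad: 0 (or any multiple of 6.283) when the filler neck points straight up, growing as it turns clockwise seen from the robot (a neck that points up then moves to the right, the stand's -y). It turns stiffly either way (3 to 4 N at a spoke's end) and stays where it is left
- spoke_end (a point): ball end of one of six equal spokes, which turn with the drum: round steel rods, 10 mm thick, sticking out radially in the drum's middle plane to 125 mm from the axle, with black 14 mm balls at the ends (this point is 118 mm from the axle). They are 60 degrees apart, the nearest 30 degrees either side of the neck; this one is on the left (stand's +y) when the neck is up
- filler_neck: short glass neck with a white round screw cap, 27 mm wide, on the drum's rim midway between two spokes; its cap ends 77 mm from the axle. Origin: on the rim, 55 mm from the axle; own z axis points radially outward along the neck. Not to be touched
- vial_1: small glass sample vial with screw cap, 27 mm wide, 60 mm high, just in front of the stand; origin at the centre of its underside; bystander
- vial_3: second sample vial of the same size, just in front of the stand; origin at the centre of its underside; bystander
- beaker: empty glass beaker, 54 mm wide, 66 mm high, to the left of the stand; origin at the centre of its underside; bystander
- seal_tin: round flat metal tin, 62 mm wide, 22 mm high, to the right of the stand; origin at the centre of its underside; bystander
- benzoic_acid: reagent bottle, 64 mm wide, 130 mm high, behind the stand on the right; origin at the centre of its underside; bystander
- timer: bench timer, 38 x 64 x 62 mm high, on the right; origin at the centre of its underside; bystander

How it is judged:
By the outcome, as a careful person would: the job done as asked, in the order asked, and still so for the second after the job is handed in, with the robot touching nothing.
It also fails if it takes over 72 s, if anything falls off the work surface, if the arm or the gripper's body presses on something with over 40 N, if the wrist force passes 120 N, or if a joint passes its speed limit or range.

### The arm

A 6-joint arm with a two-finger parallel gripper is mounted at the origin on a cart in front of the work surface, level with it; the furniture and walls round the work are solid. World frame = base frame: x ahead of the robot, y to its left, z up, the work surface at z = 0. Lengths are in m, angles in rad, forces in N, time in s.
With the tool pointing down it reaches from about 0.325 to 0.9 m from the base axis. Payload 6.1 kg.
Tool frame: the origin (TCP) lies between the finger pads; the fingertips stand 25 mm ahead of it and the grasp point (between the pads) lies 6 mm ahead of it; z points along the fingers, y is the line along which they close (so a half turn about z gives the same grasp; the last joint's range is limited). The gripper opens to 87 mm and grips with 3 to 60 N. Pads are 19 mm wide; open, the fingers measure 117 mm over their backs; the gripper's body (75 mm by 190 mm) begins 51 mm behind the grasp point.
Start: joints at [-1.361, 0.22, 1.526, -0, 1.395, -0.126], TCP at [0.206, -0.59, 0.248] pointing down, gripper open.
Joint ranges: [-2.98, 2.98], [-0.91, 2.08], [0.09, 2.57], [-1.24, 4.39], [0.2, 2.65], [-2.68, 2.68]. Speed limits (rad/s): [2.57, 2.57, 3.01, 3.14, 3.14, 3.14].

### API

Orientations are given as a unit quaternion [x, y, z, w].
In Python, from bench import arm, cams, workorder gives the robot as it stands.
- The arm moves only by the tool step_arm, never from a script. Its argument "moves" is a list of rows, each a list of 3 entries, a list of its own where there are three numbers: the turn, a rotation vector about the world's x, y, z in rad, then the shift along the world's x, y, z in m, then the opening, from 0 (shut) to 1 (fully open). A call has 1 to 20 rows; each row is the pose to reach, as a shift and turn from the pose commanded when the call began; what a row does not reach only later rows make up. A row lasts 1/12 s, in which the tool goes at most 41.7 mm and 7.16 degrees, less where a joint would pass 70% of its speed; a pose out of reach is approached as far as the arm can. A call with a gripper value outside its range is refused whole. The fingers move at their own pace and stop on an object; "grip_force" is the grip in N (left out, the last holds). Time passes only in rows, so rows that repeat a pose let the fingers close. It gives the time, the measured TCP pose, the force, the opening and the grip force at its end, in the units of the state.
- arm.get_obs(): the state, without advancing time (a new reading comes with each control period).
- cams.capture(name): name is "scene" or "top"; returns a dict with "frame" (400x640x3 uint8, red, green, blue), "range_z" (400x640 float32, m along the optical axis (not along the pixel's ray), 0 where there is no reading), "mtx" (3x3 intrinsics, pixels), "rvec" (rotation vector, rad) and "tvec" (3), from world to camera coordinates, as OpenCV has them. Camera axes: x right, y down, z forward; pixel columns grow to the right and rows downward; lengths in m; the calibration is good to about 2 mm. A picture is of the moment at which its call begins.
- workorder.sign_off(): hands the job in; it is judged then, once.
The state is a dict: "clock": time; "qpos": joint angles; "joint_velocities": joint speeds; "tau": joint torques, N m; "tcp_pos": TCP position; "tcp_rot": TCP orientation; "wrist_force": force on the tool from outside, world axes, zero at the start; "torque": the same for the moment, N m; "gripper_width": opening from 0.0 (shut) to 1.0 (fully open); "gripper_force": force on a finger pad.
Only numpy, scipy, OpenCV 4.12 (cv2) and the standard library are available. Lean on these libraries where they do the work, as an engineer would, in place of code of your own. Each camera call takes 0.05 s, during which the arm holds its last target. There are 200 camera calls.

## Working session

There is one attempt and no reset: what is moved stays moved. The work goes in short steps, Python scripts to look and compute and a tool call to move; the robot and the scene stay as the last step left them, time stands still between calls to the robot, and variables do not carry over. Pictures are saved under pics/ and viewed, at most 10 in all, crops included, and the job is handed in when it is done.

Besides the shell and the picture viewer there is one more tool, called as name(argument=value, ...), one argument or row to a line, values as JSON. step_arm: Moves the arm, as the interface text tells. Its arguments: {"type":"object","properties":{"moves":{"type":"array","items":{"type":"array"}},"grip_force":{"type":"number"}},"required":["moves"]}

```bash
mkdir -p pics
cat > h.py <<'E'
import numpy as np, cv2
from bench import arm, cams, workorder
def cap(n):
    c=cams.capture(n); R=cv2.Rodrigues(np.array(c['rvec'],float))[0]; t=np.array(c['tvec'],float).ravel()
    z=c['range_z']; K=c['mtx']; v,u=np.mgrid[:400,:640]
    P=np.stack([(u-K[0,2])/K[0,0]*z,(v-K[1,2])/K[1,1]*z,z],-1)
    W=(P-t)@R; W[z==0]=np.nan
    return c['frame'],W,K,R,t
def save(f,n): cv2.imwrite('pics/'+n,cv2.cvtColor(f,cv2.COLOR_RGB2BGR))
E
python3 - <<'E'
from h import *
for n in('scene','top'):
    f,W,K,R,t=cap(n); save(f,n+'0.png'); print(n,-R.T@t,R[2]); np.save(n+'W.npy',W); np.save(n+'F.npy',f)
print(arm.get_obs())
E
```

```text
scene [0.13672331 0.56004301 1.00393365] [ 0.39747676 -0.53206991 -0.7476054 ]
top [ 0.43214659 -0.02456886  1.56738247] [ 0.09273327  0.01139548 -0.99562577]
{'clock': 0.1, 'qpos': array([-1.36110642e+00,  2.21163559e-01,  1.52749971e+00,  1.67588967e-05,
        1.39469980e+00, -1.26087983e-01]), 'joint_velocities': array([ 0.00098794,  0.00052138, -0.00152592,  0.00059827,  0.00070256,
        0.00108283]), 'tau': array([ 1.51870558e-03, -4.95945311e+01, -3.88519406e+01,  7.01382780e-02,
        5.14466618e-02, -4.67505868e-05]), 'tcp_pos': array([ 0.20583982, -0.58958381,  0.24653492]), 'tcp_rot': array([ 9.85939584e-01,  1.67099829e-01, -2.87504567e-05, -8.84780384e-04]), 'wrist_force': array([-0.0241031 ,  0.32275199, -0.38985422]), 'torque': array([-0.03235831,  0.05170482,  0.01084623]), 'gripper_force': 0.0, 'gripper_width': 0.999142596530485}
```

View pics/scene0.png

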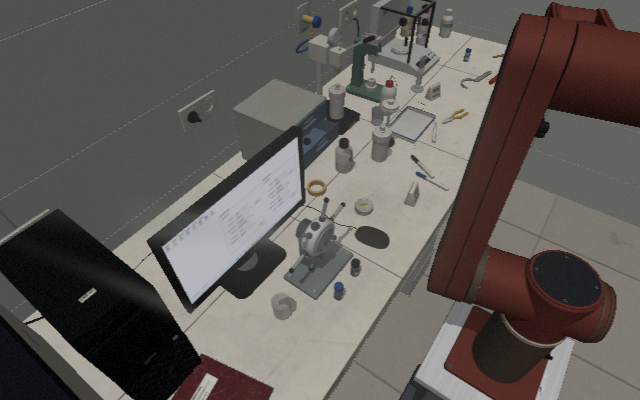

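View pics/top0.png

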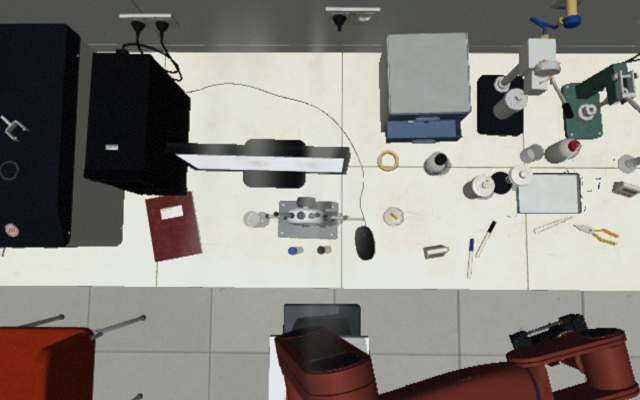

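The scene view shows the drum at about (318,236), with vials at (339,290) and (355,267) and the monitor behind it. In the top view the stand is at (307,218), with the neck not yet resolved. Next I'll measure the stand and zoom in.

Run:
```python
from h import *
W=np.load('topW.npy');F=np.load('topF.npy')
s=(slice(185,262),slice(230,420))
w=W[s].reshape(-1,3)
m=(abs(w[:,2]-.018)<.006)&(w[:,1]<.12)&(w[:,1]>-.1)
# plate: grey-green
f=F[s].reshape(-1,3).astype(int); m&=(f.max(1)<185)
p=w[m]; print(len(p),cv2.minAreaRect((p[:,:2]*1000).astype(np.float32)),np.percentile(p,[1,50,99],axis=0))
for n,sl in (('top',(190,250,240,400)),('scene',(190,300,270,370))):
    W=np.load(n+'W.npy');F=np.load(n+'F.npy');a,b,c,d=sl
    k=4 if n=='top' else 5
    save(cv2.resize(F[a:b,c:d],None,fx=k,fy=k,interpolation=cv2.INTER_CUBIC),n+'c.png')
    w=W[a:b,c:d].reshape(-1,3);w=w[(w[:,2]>.03)]
    print(n,len(w))
    if n=='scene': 
        q=w[(w[:,0]>.35)&(w[:,0]<.75)]
        np.save('q.npy',q)
a=cv2.imread('pics/topc.png');b=cv2.imread('pics/scenec.png')
H=np.zeros((600,800,3),np.uint8)
a=cv2.resize(a,(400,150));b=b[:,:]
b=cv2.resize(b,(500*380//500,550*380//500)) if 0 else b[:550]
c=np.zeros((550,800,3),np.uint8);c[:,:500]=b;c[:112,500:]=cv2.resize(a,(300,112))
cv2.imwrite('pics/z.png',c)
```

```text
1088 ((549.0325927734375, 33.19255065917969), (175.49642944335938, 172.52328491210938), 88.40169525146484) [[ 0.46359094 -0.05184652  0.01239041]
 [ 0.49885068  0.0175759   0.01830054]
 [ 0.62940668  0.11927994  0.02370331]]
top 1347
scene 3044
```

View pics/z.png

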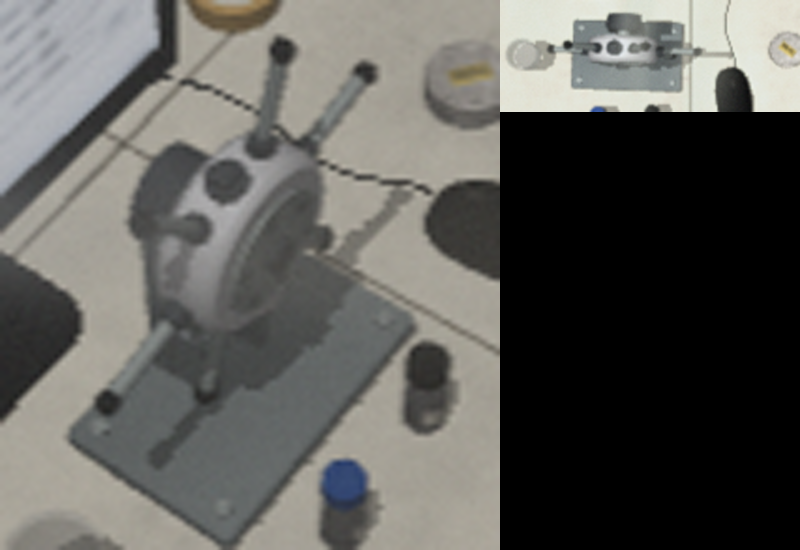

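The drain plug (dark disc, crop (225,180)) faces up-left, so the neck points down-right and the drum is about half a turn off. Next I'll cast rays to the plate corners and to the ball ends in the drum plane.

```bash
cat >> h.py <<'E'
def ray(u,v,K,R,t):
    d=R.T@np.array([(u-K[0,2])/K[0,0],(v-K[1,2])/K[1,1],1]); return -R.T@t,d
def onz(u,v,z,*c):
    o,d=ray(u,v,*c); return o+d*(z-o[2])/d[2]
def onplane(u,v,p,n,*c):
    o,d=ray(u,v,*c); return o+d*(((p-o)@n)/(d@n))
E
python3 - <<'E'
from h import *
f,W,*C=cap('scene'); 
L,B,Rr=[onz(270+(a+.0)/5-.4,190+b/5-.4,.018,*C) for a,b in((70,437),(230,543),(413,325))]
print(L,B,Rr,'sizes',np.linalg.norm(L-B),np.linalg.norm(B-Rr))
ft,Wt,*Ct=cap('top')
c=(L+Rr)/2; ydir=(B-Rr)/np.linalg.norm(B-Rr); xdir=np.array([ydir[1],-ydir[0],0]); print('centre',c,'yaw',np.degrees(np.arctan2(xdir[1],xdir[0])))
A=np.array([c[0],c[1],.155]); 
for a,b in((282,50),(365,72),(107,402),(205,390),(190,228),(320,237),(225,180)):
    p=onplane(270+a/5-.4,190+b/5-.4,A,xdir,*C); r=p-A
    d=W[int(round(190+b/5-.4)),int(round(270+a/5-.4))]
    rd=d-A
    print((a,b),'r',np.hypot(r@ydir,r[2]).round(4),'ang cw',np.degrees(np.arctan2(-(r@ydir),r[2])).round(1),'depth xyz',(rd@xdir).round(3),(rd@ydir).round(3),rd[2].round(3), np.degrees(np.arctan2(-(rd@ydir),rd[2])).round(1))
g=cv2.cvtColor(ft,cv2.COLOR_RGB2HSV)
for v in range(205,235,2): print(v,[ (u,Wt[v,u].round(3).tolist()) for u in range(265,365,12) if Wt[v,u,2]>.03])
E
```

```text
[0.58164252 0.13527215 0.018     ] [0.46622139 0.13715833 0.018     ] [ 0.46114832 -0.04429584  0.018     ] sizes 0.11543654070862995 0.18152507412108448
centre [0.52139542 0.04548816 0.018     ] yaw -1.601447562561837
(282, 50) r 0.1238 ang cw 17.4 depth xyz 0.0 -0.037 0.116 17.9
(365, 72) r 0.1191 ang cw 74.4 depth xyz 0.001 -0.119 0.027 77.2
(107, 402) r 0.1159 ang cw -98.1 depth xyz 0.001 0.114 -0.018 -99.2
(205, 390) r 0.1085 ang cw -160.2 depth xyz 0.0 0.035 -0.107 -161.8
(190, 228) r 0.068 ang cw -37.7 depth xyz -0.001 0.041 0.055 -36.9
(320, 237) r 0.1069 ang cw 135.9 depth xyz -0.001 -0.075 -0.077 135.6
(225, 180) r 0.0642 ang cw -10.9 depth xyz -0.002 0.013 0.063 -11.3
205 [(301, [0.556, 0.053, 0.18]), (313, [0.556, 0.018, 0.175])]
207 [(301, [0.558, 0.059, 0.08]), (313, [0.558, 0.021, 0.091])]
209 [(301, [0.542, 0.052, 0.204]), (313, [0.554, 0.022, 0.064])]
211 [(289, [0.538, 0.087, 0.184]), (301, [0.536, 0.051, 0.21]), (313, [0.536, 0.017, 0.205])]
213 [(277, [0.527, 0.115, 0.251]), (289, [0.532, 0.088, 0.181]), (301, [0.53, 0.051, 0.213]), (313, [0.531, 0.017, 0.203])]
215 [(277, [0.521, 0.115, 0.248]), (289, [0.524, 0.085, 0.215]), (301, [0.524, 0.051, 0.216]), (313, [0.522, 0.016, 0.248]), (325, [0.527, -0.017, 0.173])]
217 [(277, [0.523, 0.127, 0.14]), (289, [0.519, 0.085, 0.21]), (301, [0.518, 0.051, 0.216]), (313, [0.518, 0.016, 0.23]), (325, [0.522, -0.017, 0.171]), (337, [0.521, -0.052, 0.182])]
219 [(289, [0.514, 0.087, 0.185]), (301, [0.513, 0.051, 0.212]), (313, [0.514, 0.017, 0.205]), (325, [0.516, -0.017, 0.178]), (337, [0.516, -0.052, 0.174])]
221 [(289, [0.508, 0.087, 0.188]), (301, [0.507, 0.051, 0.211]), (313, [0.508, 0.017, 0.204])]
223 [(289, [0.504, 0.089, 0.156]), (301, [0.503, 0.052, 0.192]), (313, [0.503, 0.017, 0.195])]
225 [(313, [0.498, 0.018, 0.181])]
227 []
229 []
231 []
233 []
```

Depth and rays agree on the geometry:
- **Axle:** about (0.523, 0.039, 0.155). Ball radii come out at 117–119 mm, as they should.
- **Spokes:** at 18.5° + 60k clockwise, so the neck is at about 168°.

I'll turn it counter-clockwise with three pushes on top spokes, using closed vertical fingers moving to the left. First I go to a point above and to the right of the spoke at 18°.

step_arm(
  moves=[
    [[0,0,0],[0,0,0.04],0],
    [[0,0,0],[0,0,0.08],0],
    [[0,0,0],[0,0,0.12],0],
    [[0,0,-0.12],[0.02,0.035,0.13],0],
    [[0,0,-0.24],[0.04,0.07,0.13],0],
    [[0,0,-0.363],[0.06,0.105,0.13],0],
    [[0,0,-0.363],[0.08,0.14,0.13],0],
    [[0,0,-0.363],[0.1,0.175,0.13],0],
    [[0,0,-0.363],[0.12,0.21,0.13],0],
    [[0,0,-0.363],[0.14,0.245,0.13],0],
    [[0,0,-0.363],[0.16,0.28,0.13],0],
    [[0,0,-0.363],[0.18,0.315,0.13],0],
    [[0,0,-0.363],[0.2,0.35,0.13],0],
    [[0,0,-0.363],[0.22,0.385,0.13],0],
    [[0,0,-0.363],[0.24,0.42,0.13],0],
    [[0,0,-0.363],[0.26,0.455,0.13],0],
    [[0,0,-0.363],[0.28,0.49,0.13],0],
    [[0,0,-0.363],[0.3,0.525,0.13],0],
    [[0,0,-0.363],[0.317,0.555,0.13],0],
    [[0,0,-0.363],[0.317,0.555,0.13],0],
  ],
)

```text
clock: 1.87
tcp_pos: [0.5246, -0.0298, 0.377]
tcp_rot: [1.0, -0.011, 0.0, -0.001]
wrist_force: [0.5, -0.3, -0.0]
gripper_width: 0.008
gripper_force: 0.0
```

Run:
```python
from h import *
f,W,*C=cap('scene'); save(cv2.resize(f[130:330,220:420],(600,600),interpolation=cv2.INTER_CUBIC),'s1.png')
o=arm.get_obs();print(o['tcp_pos'],o['tcp_rot'],o['gripper_width'],o['clock'],o['wrist_force'])
```

```text
[ 0.52368963 -0.03213517  0.37700472] [ 9.99938277e-01 -1.10978331e-02 -3.52917389e-04 -3.94801461e-04] 0.004156816214177615 1.9167 [-0.66433088 -0.76806397 -0.47770724]
```

View pics/s1.png

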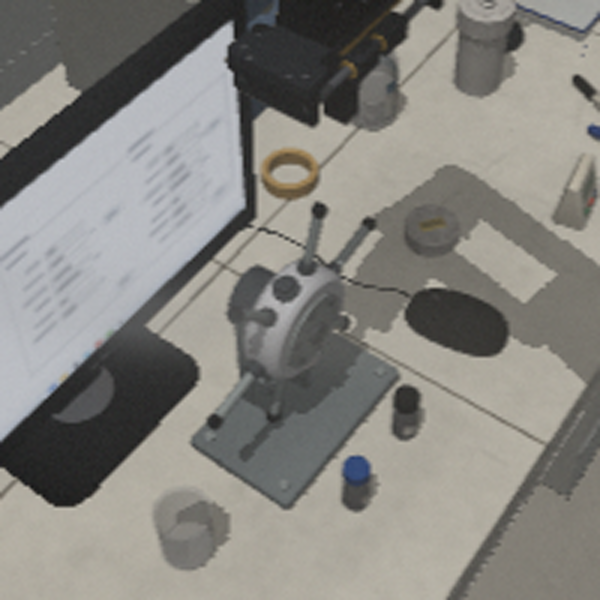

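The view shows the gripper shut above the drum's right side at crop (300,60)–(345,120). The drum and bystanders are unmoved. I'll check by projection where the fingertips are.

Run:
```python
from h import *
f,W,K,R,t=cap('scene')
for p in([.5237,-.0321,.377],[.5237,-.0321,.352],[.523,.039-.036,.155+.112],[.523,.039,.155]):
    q=K@(R@np.array(p)+t); print(p,((q[:2]/q[2])-[220,130])*3)
w=W.reshape(-1,3); m=(abs(w[:,0]-.52)<.06)&(abs(w[:,1]+.03)<.1)&(w[:,2]>.3)
w=w[m]
for z in np.arange(.3,.5,.01):
    s=w[abs(w[:,2]-z)<.005]
    if len(s): print(z.round(2),len(s),s.min(0).round(3),s.max(0).round(3))
```

```text
[0.5237, -0.0321, 0.377] [343.7126351   87.35639775]
[0.5237, -0.0321, 0.352] [343.22555074 110.66665591]
[0.523, 0.0030000000000000027, 0.267] [319.15234961 208.50362938]
[0.523, 0.039, 0.155] [296.33032357 316.89459471]
0.35 14 [ 0.512 -0.04   0.35 ] [ 0.534 -0.022  0.355]
0.36 36 [ 0.512 -0.04   0.355] [ 0.535 -0.021  0.365]
0.37 33 [ 0.512 -0.04   0.365] [ 0.533 -0.021  0.374]
0.38 26 [ 0.512 -0.038  0.376] [ 0.527 -0.02   0.385]
0.39 14 [ 0.512 -0.031  0.385] [ 0.528 -0.018  0.395]
0.4 7 [ 0.512 -0.024  0.397] [ 0.527 -0.016  0.401]
0.42 45 [ 0.485 -0.116  0.418] [0.559 0.056 0.425]
0.43 231 [ 0.485 -0.116  0.425] [0.563 0.058 0.435]
0.44 308 [ 0.484 -0.118  0.435] [0.56  0.06  0.445]
0.45 220 [ 0.485 -0.125  0.445] [0.564 0.064 0.455]
0.46 800 [ 0.483 -0.128  0.455] [0.562 0.065 0.465]
0.47 226 [ 0.487 -0.12   0.465] [0.56  0.063 0.475]
0.48 125 [ 0.5   -0.047  0.475] [0.546 0.021 0.485]
0.49 112 [ 0.501 -0.05   0.485] [0.545 0.02  0.495]
```

Projection and depth agree. Next is the descent, then the first push to the left.

step_arm(
  moves=[
    [[0,0,0],[0,0,-0.03],0],
    [[0,0,0],[0,0,-0.06],0],
    [[0,0,0],[0,0,-0.09],0],
    [[0,0,0],[0,0,-0.115],0],
    [[0,0,0],[0,0,-0.122],0],
    [[0,0,0],[0,0.006,-0.122],0],
    [[0,0,0],[0,0.012,-0.122],0],
    [[0,0,0],[0,0.018,-0.122],0],
    [[0,0,0],[0,0.024,-0.122],0],
    [[0,0,0],[0,0.03,-0.122],0],
    [[0,0,0],[0,0.036,-0.122],0],
    [[0,0,0],[0,0.042,-0.122],0],
    [[0,0,0],[0,0.048,-0.122],0],
    [[0,0,0],[0,0.054,-0.122],0],
    [[0,0,0],[0,0.06,-0.122],0],
  ],
)

```text
clock: 3.22
tcp_pos: [0.5232, 0.0256, 0.2559]
tcp_rot: [1.0, -0.014, 0.0, 0.0]
wrist_force: [1.8, -3.4, 2.9]
gripper_width: 0.003
gripper_force: 1.9
```

Reaction force is −3.4 N in y, so it is pushing as expected. I'll continue, then lift and return.

step_arm(
  moves=[
    [[0,0,0],[0,0.006,0],0],
    [[0,0,0],[0,0.012,0],0],
    [[0,0,0],[0,0.018,0],0],
    [[0,0,0],[0,0.024,0],0],
    [[0,0,0],[0,0.03,0],0],
    [[0,0,0],[0,0.036,0],0],
    [[0,0,0],[0,0.042,0],0],
    [[0,0,0],[0,0.048,0],0],
    [[0,0,0],[0,0.053,0],0],
    [[0,0,0],[0,0.058,0],0],
    [[0,0,0],[0,0.058,0],0],
  ],
)

```text
clock: 4.13
tcp_pos: [0.5221, 0.0838, 0.2547]
tcp_rot: [1.0, -0.013, -0.001, -0.0]
wrist_force: [-0.1, -2.0, 0.0]
gripper_width: -0.001
gripper_force: 1.0
```

step_arm(
  moves=[
    [[0,0,0],[0,-0.004,0.01],0],
    [[0,0,0],[0,-0.006,0.04],0],
    [[0,0,0],[0,-0.006,0.08],0],
    [[0,0,0],[0,-0.03,0.1],0],
    [[0,0,0],[0,-0.06,0.1],0],
    [[0,0,0],[0,-0.09,0.1],0],
    [[0,0,0],[0,-0.12,0.1],0],
    [[0,0,0],[0,-0.123,0.1],0],
  ],
)

```text
clock: 4.8
tcp_pos: [0.5228, -0.0437, 0.3562]
tcp_rot: [1.0, -0.015, 0.0, 0.0]
wrist_force: [0.2, -0.1, 0.1]
gripper_width: 0.009
gripper_force: 0.0
```

```bash
cat >> h.py <<'E'
A=np.array([.523,.039,.155]); yd=np.array([.028,.9996,0]); xd=np.array([.9996,-.028,0])
def spokes():
    """angles of ball ends: dark blobs near drum plane at radius ~118 in the scene view"""
    f,W,K,R,t=cap('scene'); cam=-R.T@t
    dirs=W-cam; dirs/=np.linalg.norm(dirs,axis=-1,keepdims=True)
    r=W+dirs*.006-A; y=r@yd; z=r[...,2]; x=r@xd; rad=np.hypot(y,z)
    m=(abs(x)<.012)&(abs(rad-.118)<.009)
    n,l,s,c=cv2.connectedComponentsWithStats(m.astype(np.uint8))
    for i in range(1,n):
        if s[i,4]>=6:
            q=l==i; print('ball',c[i].round(0),s[i,4],'rad',np.median(rad[q]).round(4),'ang',np.degrees(np.arctan2(-np.median(y[q]),np.median(z[q]))).round(1),'col',f[q].mean(0).round())
    return f,W,(K,R,t)
E
python3 - <<'E'
from h import *
f,*_=spokes(); save(cv2.resize(f[130:330,220:420],(600,600),interpolation=cv2.INTER_CUBIC),'s2.png')
o=arm.get_obs();print(o['tcp_pos'],o['clock'])
E
```

```text
ball [328. 199.] 24 rad 0.1155 ang 22.3 col [70. 69. 66.]
ball [343. 206.] 21 rad 0.1174 ang 83.2 col [80. 79. 75.]
ball [300. 232.] 28 rad 0.1165 ang -38.3 col [74. 73. 73.]
ball [334. 240.] 10 rad 0.1172 ang 142.4 col [80. 79. 75.]
ball [322. 254.] 8 rad 0.118 ang 170.3 col [71. 72. 70.]
ball [310. 267.] 31 rad 0.1191 ang -158.6 col [67. 68. 67.]
ball [291. 268.] 28 rad 0.1178 ang -98.1 col [67. 68. 68.]
[ 0.52277907 -0.04237661  0.35604294] 4.85
```

View pics/s2.png

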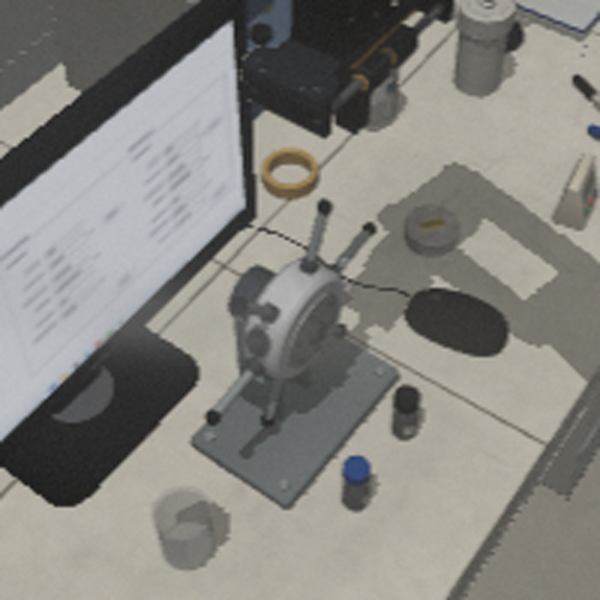

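The drum turned about 57°. The spokes are now at 22° + 60k, with the plug at crop (258,340) and the neck at about 112°. The stand is unmoved. Second push, same scheme.

step_arm(
  moves=[
    [[0,0,0],[0,0,-0.03],0],
    [[0,0,0],[0,0,-0.06],0],
    [[0,0,0],[0,0,-0.09],0],
    [[0,0,0],[0,0,-0.101],0],
    [[0,0,0],[0,0.01,-0.101],0],
    [[0,0,0],[0,0.016,-0.101],0],
    [[0,0,0],[0,0.022,-0.101],0],
    [[0,0,0],[0,0.028,-0.101],0],
    [[0,0,0],[0,0.034,-0.101],0],
    [[0,0,0],[0,0.04,-0.101],0],
    [[0,0,0],[0,0.046,-0.101],0],
    [[0,0,0],[0,0.052,-0.101],0],
    [[0,0,0],[0,0.058,-0.101],0],
    [[0,0,0],[0,0.064,-0.101],0],
    [[0,0,0],[0,0.07,-0.101],0],
  ],
)

```text
clock: 6.1
tcp_pos: [0.5231, 0.0306, 0.2547]
tcp_rot: [1.0, -0.014, 0.0, -0.0]
wrist_force: [1.0, -3.3, 3.4]
gripper_width: 0.004
gripper_force: 1.8
```

step_arm(
  moves=[
    [[0,0,0],[0,0.006,0],0],
    [[0,0,0],[0,0.012,0],0],
    [[0,0,0],[0,0.018,0],0],
    [[0,0,0],[0,0.024,0],0],
    [[0,0,0],[0,0.03,0],0],
    [[0,0,0],[0,0.036,0],0],
    [[0,0,0],[0,0.042,0],0],
    [[0,0,0],[0,0.048,0],0],
    [[0,0,0],[0,0.053,0],0],
    [[0,0,0],[0,0.056,0],0],
    [[0,0,0],[0,0.056,0],0],
  ],
)

```text
clock: 7.02
tcp_pos: [0.5223, 0.0866, 0.2539]
tcp_rot: [1.0, -0.013, -0.001, -0.0]
wrist_force: [0.0, -2.6, 1.0]
gripper_width: 0.007
gripper_force: 1.0
```

step_arm(
  moves=[
    [[0,0,0],[0,-0.004,0.01],0],
    [[0,0,0],[0,-0.006,0.04],0],
    [[0,0,0],[0,-0.006,0.08],0],
    [[0,0,0],[0,-0.03,0.1],0],
    [[0,0,0],[0,-0.06,0.1],0],
    [[0,0,0],[0,-0.09,0.1],0],
    [[0,0,0],[0,-0.12,0.1],0],
    [[0,0,0],[0,-0.123,0.1],0],
  ],
)

```text
clock: 7.68
tcp_pos: [0.5229, -0.0408, 0.3555]
tcp_rot: [1.0, -0.015, 0.001, 0.0]
wrist_force: [-0.5, -0.1, -0.3]
gripper_width: 0.004
gripper_force: 0.0
```

Run:
```python
from h import *
f,*_=spokes(); save(cv2.resize(f[130:330,220:420],(600,600),interpolation=cv2.INTER_CUBIC),'s3.png')
o=arm.get_obs();print(o['tcp_pos'],o['clock'])
```

```text
ball [327. 199.] 24 rad 0.1166 ang 20.7 col [69. 68. 66.]
ball [343. 205.] 19 rad 0.1171 ang 81.3 col [75. 74. 71.]
ball [299. 233.] 23 rad 0.1173 ang -40.1 col [76. 75. 75.]
ball [334. 239.] 11 rad 0.1192 ang 142.2 col [81. 80. 77.]
ball [322. 254.] 11 rad 0.1198 ang 170.1 col [71. 72. 71.]
ball [314. 263.] 6 rad 0.1181 ang -170.9 col [67. 69. 68.]
ball [291. 269.] 28 rad 0.118 ang -100.3 col [66. 67. 66.]
ball [310. 269.] 23 rad 0.1189 ang -159.1 col [66. 67. 66.]
[ 0.52295757 -0.03936811  0.35531245] 7.7333
```

View pics/s3.png

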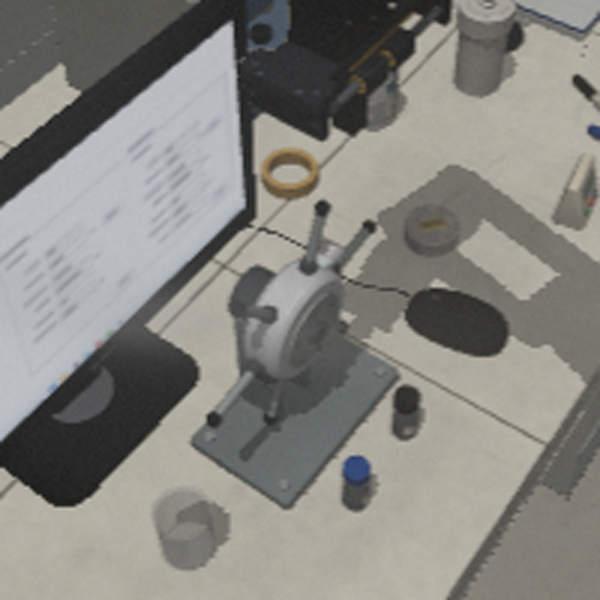

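The white cap now shows at crop (328,258), between the spokes at 20.5° and 80.5°, so the neck is at about 50.5°. For the last push I keep the fingertips higher, 14 mm above the reach of the cap, and stop short to measure.

step_arm(
  moves=[
    [[0,0,0],[0,0,-0.03],0],
    [[0,0,0],[0,0,-0.06],0],
    [[0,0,0],[0,0,-0.083],0],
    [[0,0,0],[0,0.01,-0.083],0],
    [[0,0,0],[0,0.016,-0.083],0],
    [[0,0,0],[0,0.022,-0.083],0],
    [[0,0,0],[0,0.028,-0.083],0],
    [[0,0,0],[0,0.034,-0.083],0],
    [[0,0,0],[0,0.04,-0.083],0],
    [[0,0,0],[0,0.046,-0.083],0],
    [[0,0,0],[0,0.052,-0.083],0],
    [[0,0,0],[0,0.058,-0.083],0],
    [[0,0,0],[0,0.064,-0.083],0],
    [[0,0,0],[0,0.07,-0.083],0],
    [[0,0,0],[0,0.076,-0.083],0],
    [[0,0,0],[0,0.082,-0.083],0],
    [[0,0,0],[0,0.088,-0.083],0],
    [[0,0,0],[0,0.094,-0.083],0],
    [[0,0,0],[0,0.1,-0.083],0],
    [[0,0,0],[0,0.1,-0.083],0],
  ],
)

```text
clock: 9.4
tcp_pos: [0.5224, 0.0642, 0.271]
tcp_rot: [1.0, -0.013, -0.001, -0.0]
wrist_force: [-0.5, -1.5, -1.4]
gripper_width: 0.005
gripper_force: 0.6
```

Run:
```python
from h import *
f,*_=spokes(); save(cv2.resize(f[130:330,220:420],(600,600),interpolation=cv2.INTER_CUBIC),'s4.png')
o=arm.get_obs();print(o['tcp_pos'],o['clock'])
```

```text
ball [334. 197.] 20 rad 0.1165 ang 37.6 col [71. 69. 66.]
ball [343. 213.] 16 rad 0.1179 ang 97.9 col [68. 68. 65.]
ball [313. 217.] 19 rad 0.115 ang -16.3 col [48. 47. 47.]
ball [307. 221.] 15 rad 0.1162 ang -23.0 col [52. 51. 51.]
ball [328. 249.] 12 rad 0.1192 ang 159.3 col [72. 72. 70.]
ball [322. 254.] 13 rad 0.1197 ang 170.7 col [71. 73. 72.]
ball [290. 262.] 26 rad 0.1184 ang -82.8 col [68. 69. 67.]
ball [313. 264.] 14 rad 0.119 ang -168.6 col [67. 70. 68.]
ball [303. 272.] 27 rad 0.1174 ang -141.7 col [75. 77. 75.]
[0.52250117 0.06402153 0.27120088] 9.45
```

View pics/s4.png

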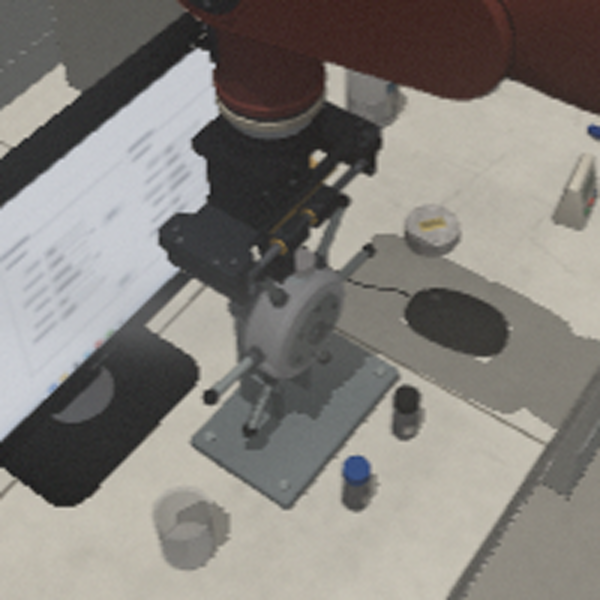

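The neck is at about 7.5° (spokes at −22.6°, 37.6°, 97.9°), with the cap at crop (305,260) clear of the fingers. I'll go 12 mm further and measure.

step_arm(
  moves=[
    [[0,0,0],[0,0.003,0],0],
    [[0,0,0],[0,0.006,0],0],
    [[0,0,0],[0,0.009,0],0],
    [[0,0,0],[0,0.012,0],0],
    [[0,0,0],[0,0.012,0],0],
  ],
)

```text
clock: 9.87
tcp_pos: [0.523, 0.0754, 0.2717]
tcp_rot: [1.0, -0.013, 0.0, -0.0]
wrist_force: [-0.2, -3.7, -0.6]
gripper_width: 0.005
gripper_force: 1.2
```

Run:
```python
from h import *
f,*_=spokes()
o=arm.get_obs();print(o['tcp_pos'],o['clock'],o['wrist_force'])
```

```text
ball [332. 197.] 20 rad 0.1154 ang 31.8 col [62. 61. 58.]
ball [343. 211.] 19 rad 0.1157 ang 92.6 col [72. 72. 69.]
ball [307. 222.] 43 rad 0.1152 ang -23.3 col [54. 53. 53.]
ball [330. 246.] 12 rad 0.1188 ang 153.8 col [74. 74. 72.]
ball [322. 254.] 9 rad 0.1172 ang 169.3 col [74. 75. 74.]
ball [290. 264.] 28 rad 0.1188 ang -88.3 col [70. 70. 69.]
ball [313. 264.] 10 rad 0.1165 ang -168.9 col [68. 70. 69.]
ball [305. 272.] 25 rad 0.1197 ang -147.8 col [72. 74. 73.]
[0.52300992 0.0753187  0.27169044] 9.9167 [ 0.47218172 -2.31423849  0.98571607]
```

The residual is about +2.1° by opposite pairs, which is about 4 mm more. Then I lift clear straight up and back.

step_arm(
  moves=[
    [[0,0,0],[0,0.002,0],0],
    [[0,0,0],[0,0.004,0],0],
    [[0,0,0],[0,0.004,0],0],
    [[0,0,0],[0,0.001,0],0],
    [[0,0,0],[0,-0.003,0.005],0],
    [[0,0,0],[0,-0.006,0.03],0],
    [[0,0,0],[0,-0.006,0.06],0],
    [[0,0,0],[0,-0.006,0.1],0],
    [[0,0,0],[0,-0.04,0.11],0],
    [[0,0,0],[-0.02,-0.075,0.11],0],
    [[0,0,0],[-0.04,-0.11,0.11],0],
    [[0,0,0],[-0.06,-0.145,0.11],0],
    [[0,0,0],[-0.08,-0.18,0.11],0],
    [[0,0,0],[-0.1,-0.215,0.11],0],
    [[0,0,0],[-0.12,-0.25,0.11],0],
    [[0,0,0],[-0.12,-0.25,0.11],0],
  ],
)

```text
clock: 11.25
tcp_pos: [0.4, -0.1803, 0.3821]
tcp_rot: [1.0, -0.017, -0.0, 0.001]
wrist_force: [0.8, -0.5, 0.0]
gripper_width: 0.006
gripper_force: 0.0
```

Run:
```python
from h import *
f,W,C=spokes()
ft,Wt,*Ct=cap('top')
# white cap: points above rim near drum plane
for n,w in(('scene',W),('top',Wt)):
    r=w-A; m=(r[...,2]>.071)&(r[...,2]<.083)&(abs(r@xd)<.02)&(abs(r@yd)<.03); q=r[m]
    print(n,m.sum(),'cap top y',np.median(q@yd),(q@yd).min(),(q@yd).max(),'x',np.median(q@xd),'z',np.median(q[:,2]))
# ball heights/lateral positions in the top view
r=Wt-A
for lo,hi in((.03,.09),(-.09,-.03)):
    m=(r[...,2]>.085)&(r@yd>lo)&(r@yd<hi)&(abs(r@xd)<.02);q=r[m]; q=q[q[:,2]>q[:,2].max()-.008]; print('top ball y',len(q),np.median(q@yd),q[:,2].max())
save(cv2.resize(f[130:330,220:420],(600,600),interpolation=cv2.INTER_CUBIC),'s5.png')
o=arm.get_obs();print(o['tcp_pos'],o['clock'],o['wrist_force'])
```

```text
ball [331. 197.] 24 rad 0.1166 ang 29.8 col [69. 68. 66.]
ball [343. 210.] 18 rad 0.1167 ang 91.1 col [84. 84. 81.]
ball [303. 226.] 24 rad 0.1173 ang -30.6 col [64. 64. 63.]
ball [331. 245.] 12 rad 0.1188 ang 151.3 col [75. 75. 72.]
ball [322. 254.] 9 rad 0.1195 ang 169.5 col [70. 72. 71.]
ball [290. 265.] 30 rad 0.119 ang -90.5 col [67. 67. 66.]
ball [313. 264.] 14 rad 0.1178 ang -168.1 col [63. 65. 64.]
ball [306. 271.] 25 rad 0.1181 ang -150.0 col [67. 68. 67.]
scene 73 cap top y 0.0033842762359116434 -0.009202786928574194 0.014584200601812914 x -0.0004605185895415759 z 0.07621189981348014
top 69 cap top y 0.0019479238474743512 -0.011418587272930063 0.013796697257399092 x -9.96938805882294e-05 z 0.07679471101671922
top ball y 15 0.060290895363706784 0.11406550865001217
top ball y 15 -0.05885855675891872 0.1115681349064109
[ 0.40242374 -0.17624321  0.38211848] 11.35 [-0.25109304 -0.14791314  0.10618877]
```

View pics/s5.png

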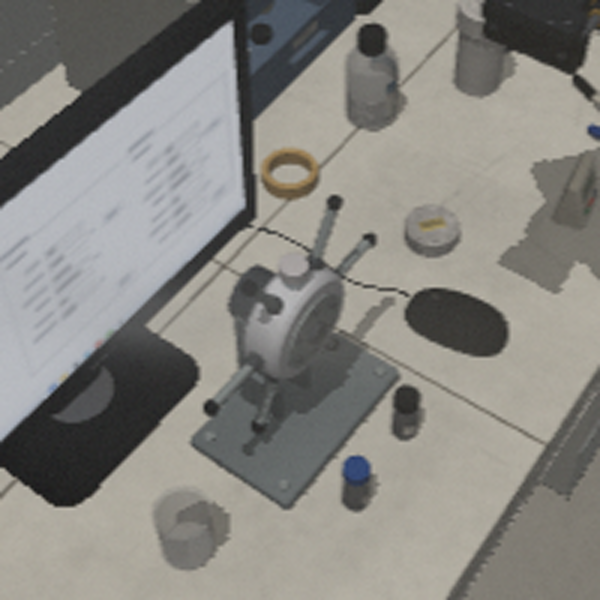

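The white cap sits on top of the drum at crop (293,267). The spoke pairs give 0 ± 1°, the stand and vials are unmoved, and the arm is clear and still. I'll hand it in.

```bash
python3 -c "from bench import workorder; print(workorder.sign_off())"
```

```text
the job is handed in; nothing more can be done
None
```

The drum is parked with the filler neck pointing straight up, measured to within about 1°; the stand and vials look unmoved, and the job was handed in at about 11 s on the robot's clock.

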